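# Fork the washed parts basket off its drip hook and into the curing station

## Robot

A 7-joint arm with a two-finger parallel gripper is mounted at the origin on the work surface. World frame = base frame: x ahead of the robot, y to its left, z up, the work surface at z = 0. Lengths are in m, angles in degrees, forces in N, time in s.
With the tool pointing down it reaches from about 0.425 to 0.925 m from the base axis. Payload 6.8 kg.
Tool frame: the origin (TCP) lies on the mounting face of the last link; the fingertips stand 182 mm ahead of it and the grasp point (between the pads) lies 163 mm ahead of it; z points along the fingers, y is the line along which they close (so a half turn about z gives the same grasp; the last joint's range is limited). The gripper opens to 88 mm and grips with 3 to 60 N. Pads are 20 mm wide; open, the fingers measure 115 mm over their backs; the gripper's body (75 mm by 178 mm) begins 61 mm behind the grasp point.
Start: joints at [-78.845, 27.33, 1.283, 89.118, -0.659, 63.558, -4.761], TCP at [0.201, 0.644, 0.405] pointing down, gripper open.
Joint ranges: [-169.35, 169.35], [-19.33, 120.38], [-80.79, 83.38], [13.8, 139.57], [-78.32, 258.32], [9.67, 109.79], [-169.56, 169.56]. Speed limits (degrees/s): [136.94, 136.94, 180, 180, 180, 180, 180].

## Interface

Orientations are given as [roll, pitch, yaw] about the fixed x, y, z axes, in that order (R = Rz(yaw) Ry(pitch) Rx(roll)).
In Python, from station import r gives the robot as it stands.
- The arm moves only by the tool servo_tool, never from a script. Its argument "increments" is a list of rows, each an object of numbers: "grip": the closure, from 0 (fully open) to 1 (shut); "tx", "ty", "tz": the shift along the tool's x, y, z scaled (see below); "yaw": the turn about the tool's z scaled (see below). In form: [{"grip": .., "tx": .., "ty": .., "tz": .., "yaw": ..}, ...]. A call has 1 to 20 rows; each row shifts and turns the commanded pose from where the row before left it, along the tool's axes as they then stand; what a row does not reach is not made up. The controller multiplies each number of a shift by 0.1 m and each number of a turn by pi/2 rad. A row lasts 1/12 s, in which the tool goes at most 41.7 mm and 7.16 degrees, less where a joint would pass 70% of its speed; a pose out of reach is approached as far as the arm can. A call with a number of a shift or a turn outside -1 to 1 is refused whole. A call with a gripper value outside its range is refused whole. The fingers move at their own pace and stop on an object; "squeeze" is the grip in N (left out, the last holds). Time passes only in rows, so rows that do not move let the fingers close. It gives the time, the measured TCP pose, the force, the opening and the grip force at its end, in the units of the state.
- r.sense(): the state, without advancing time (a new reading comes with each control period).
- r.capture(name): name is "scene" or "top"; returns (picture, depth): 480x640x3 uint8, blue, green, red; 480x640 float32, m along the optical axis (not along the pixel's ray), 0 where there is no reading.
- r.calibration(name): a dict with "vfov" (degrees; the focal length in pixels is half the picture's height over the tangent of half this angle, whatever the lens; pixels are square), "cx", "cy" (the principal point, pixels), "k1" (the pictures are not rectified: a ray, as slopes to the right and down, at radius r is drawn at 1 + k1 r^2 times it, then the intrinsics apply), "world_from_camera" (4x4, takes a point from camera to world coordinates). Camera axes: x right, y down, z forward; pixel columns grow to the right and rows downward; lengths in m; the calibration is good to about 2 mm. A picture is of the moment at which its call begins. calibration takes no time and is no camera call.
- r.job_done(): hands the job in; it is judged then, once.
The state is a dict: "time": time; "joint_positions": joint angles; "joint_velocities": joint speeds; "tau": joint torques, N m; "position": TCP position; "tool_rot": TCP orientation; "ft_force": force on the tool from outside, world axes, zero at the start; "torque": the same for the moment, N m; "finger_gap": finger opening in m; "grip_force": force on a finger pad.
Only numpy, scipy, OpenCV 4.12 (cv2) and the standard library are available. Lean on these libraries where they do the work, as an engineer would, in place of code of your own. Each camera call takes 0.05 s, during which the arm holds its last target. There are 200 camera calls.

## Task

Use the two-pronged lifting fork to hook the freshly washed parts basket under its bail, lift it up and off the hook of the drip stand, and set it down upright in the middle of the curing station's round platform, between the two lamp bars. The basket is wet with resin and its parts are fragile: only the fork may touch it, never the gripper, and it must not be dropped, swung fast, tipped or pressed down; nobody knows how high the platform was left, so feel for it. Then draw the fork out, stand it upright on its four feet on the open table, and leave the other things where they are.

Things in the scene. Friction and masses are not known exactly. Their poses are not given: they have to be found in the camera images.
- basket: Round perforated steel basket with a few grey printed parts in it, 72 mm across at the base, 84 mm at the rim, rim 55 mm high, 0.25 to 0.5 kg. Origin: centre of its underside, z up. A rigid arched bail of 6 mm wire stands over it in its y-z plane and hangs on the stand's hook. Between rim and bail the opening is free along x.
- bail_peak (a point): Wire centre at the middle of the basket's bail, 130 mm above the basket's origin; axes as the basket. From here the wire falls gently to both sides (6 mm lower at y = +-20 mm, 12 mm lower at +-38 mm), then runs straight down to the rim at y = +-40 mm.
- stand: Drip stand fixed to the table: dark base plate, a 16 mm post 85 mm behind the origin (+x) with a ball on top, 216 mm tall in all, and an 8 mm round bar hook reaching from the post towards -x. Origin: on the table, under the lowest point (valley) of the hook.
- hook_valley (a point): Bar centre at the lowest point of the stand's hook, 170 mm above the table; axes as the stand. The bar comes down from the post at (85, 0, 22) mm and turns up to the hook's tip at (-18, 0, 16) mm: the bail must rise over this tip and then leave towards -x.
- station: Curing station fixed to the table: black slab 130 x 178 x 14 mm (x, y, z), two lamp bars 34 x 14 mm, 150 mm tall, centred at y = +-78 mm, and between them a round aluminium platform 120 mm across. Its top was left somewhere from 30 to 70 mm above the table and is stiff. Origin: underside centre of the slab, under the platform's centre. Open to -x and above.
- fork: Lifting fork, 0.14 kg, standing on four feet. Origin: on the table under the handle's centre, z up, prongs to +x. Handle (grip here): black upright block 22 x 22 mm, z = 70 to 155 mm; below it a thin shank and a 48 mm wide cross bar at z = 24 mm. Feet run back to x = -35 mm.
- prong_valley (a point): Midway between the lowest points of the fork's two prongs, at (50, 0, 4) mm in the fork's frame, same axes. Prongs: 8 mm round bars at y = +-20 mm (they straddle the hook); from here each rises 18 mm to its tip 20 mm ahead, and 18 mm to the shank 50 mm behind. A bail carried here has its peak 13 mm above this point.
- resin_bottle_a: Bystander, leave alone: dark brown closed bottle with a black cap, 72 mm across, 170 mm tall.
- resin_bottle_b: Bystander, leave alone: a second dark brown closed bottle, same size.
- solvent_bottle: Bystander, leave alone: white closed bottle, 64 mm across, 160 mm tall.
- jar: Bystander, leave alone: small clear jar with a white lid, 54 mm across, 60 mm tall, between the stand and the curing station.
- scraper: Bystander, leave alone: spatula with a black handle, 200 mm long, lying flat.
- spool: Bystander, leave alone: black empty filament spool lying flat, 150 mm across, 56 mm tall.
- cup: Bystander, leave alone: clear cup, 72 mm across, 80 mm tall.
Things that resemble listed ones, but are neither listed nor needed, are in the scene too. What is shaped like the fork but orange, pink or red is not meant.

How it is judged:
By the outcome, as a careful person would: the job done as asked, in the order asked, and still so for the second after the job is handed in, with the robot touching nothing.
It also fails if it takes over 72 s, if anything falls off the work surface, if the arm or the gripper's body presses on something with over 40 N, if the wrist force passes 120 N, or if a joint passes its speed limit or range.

## Working session

There is one attempt and no reset: what is moved stays moved. The work goes in short steps, Python scripts to look and compute and a tool call to move; the robot and the scene stay as the last step left them, time stands still between calls to the robot, and variables do not carry over. Pictures are saved under pics/ and viewed, at most 10 in all, crops included, and the job is handed in when it is done.

Besides the shell and the picture viewer there is one more tool, called after "Request:" as name(argument=value, ...), one argument or row to a line, values as JSON. servo_tool: Moves the arm, as the interface text tells. Shifts and turns lie within -1 to 1; 1 stands for 0.1 m of shift or pi/2 rad of turn. Its arguments: {"type":"object","properties":{"increments":{"type":"array"},"squeeze":{"type":"number"}},"required":["increments"]}

```bash
mkdir -p pics; ls; cat > h.py <<'E'
import numpy as np, cv2, pickle
from station import r
def snap(tag):
    for n in ("scene","top"):
        im,d=r.capture(n); cv2.imwrite(f"pics/{tag}_{n}.png",im); np.save(f"pics/{tag}_{n}.npy",d)
def cam(n):
    c=r.calibration(n); f=240/np.tan(np.radians(c["vfov"]/2)); return c,f
def pts(n,d):
    """world xyz for each pixel from depth"""
    c,f=cam(n); K=np.array([[f,0,c["cx"]],[0,f,c["cy"]],[0,0,1]])
    v,u=np.mgrid[:480,:640]; uv=np.stack([u,v],-1).reshape(-1,1,2).astype(np.float64)
    s=cv2.undistortPoints(uv,K,np.array([c["k1"],0,0,0.])).reshape(480,640,2)
    T=np.array(c["world_from_camera"]); P=np.dstack([s*d[...,None],d])
    return P@T[:3,:3].T+T[:3,3], s
def ray(n,u,v,z):
    c,f=cam(n); K=np.array([[f,0,c["cx"]],[0,f,c["cy"]],[0,0,1]])
    s=cv2.undistortPoints(np.array([[[u,v]]],float),K,np.array([c["k1"],0,0,0.])).reshape(2)
    T=np.array(c["world_from_camera"]); q=T[:3,:3]@[*s,1]; o=T[:3,3]
    return o+q*(z-o[2])/q[2]
E
python3 - <<'E'
from h import *
print(r.sense()); snap("a")
for n in("scene","top"): print(r.calibration(n))
E
```

```text
pics
{'time': 0.0, 'joint_positions': array([-78.84399578,  27.37322904,   1.27898867,  89.17582055,
        -0.65634681,  63.55887875,  -4.76185866]), 'joint_velocities': array([-0.0350745 ,  0.08447986, -0.12952785,  0.01084602,  0.00517913,
       -0.00228379,  0.14453322]), 'tau': array([-9.86470195e-05, -5.82858825e+01,  1.53473798e+00, -2.72598660e+01,
       -5.43852104e-02,  1.69344671e-02,  1.58998455e-04]), 'position': array([0.20119453, 0.64403611, 0.40372952]), 'tool_rot': array([-1.79899825e+02,  9.19750009e-03,  1.62653025e+02]), 'ft_force': array([-0.14148885,  0.08429805,  0.22602349]), 'torque': array([0.00494481, 0.05742007, 0.02124879]), 'grip_force': 0.0, 'finger_gap': 0.08787325044449112}
{'vfov': 46.23977856613019, 'cx': 321.0549957490723, 'cy': 238.1514502673636, 'k1': -0.021475825670331343, 'world_from_camera': array([[ 0.17558532,  0.75407806, -0.6328792 ,  1.32105093],
       [ 0.98435415, -0.14409225,  0.10141166, -0.16075763],
       [-0.01472068, -0.64078367, -0.76758035,  1.13456361],
       [ 0.        ,  0.        ,  0.        ,  1.        ]])}
{'vfov': 45.925157904227156, 'cx': 317.04791392474164, 'cy': 237.2638947434161, 'k1': -0.0793084927048876, 'world_from_camera': array([[ 9.01766498e-03, -9.89658541e-01,  1.43159541e-01,
         2.40654580e-01],
       [-9.99953859e-01, -9.39874643e-03, -1.98590176e-03,
        -1.04070157e-03],
       [ 3.31088487e-03, -1.43135027e-01, -9.89697632e-01,
         1.75614614e+00],
       [ 0.00000000e+00,  0.00000000e+00,  0.00000000e+00,
         1.00000000e+00]])}
```

View pics/a_top.png

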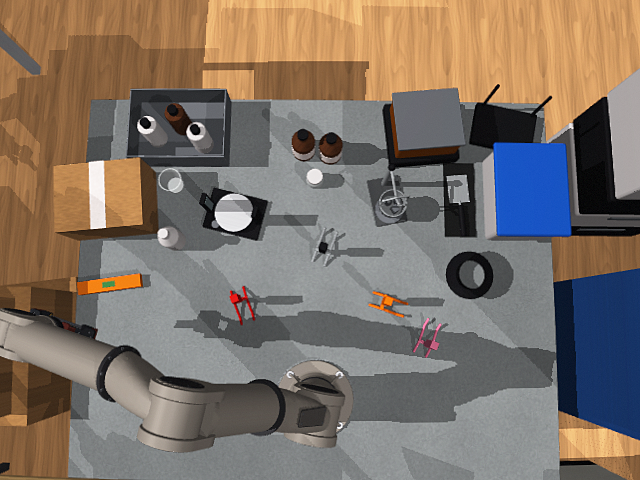

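View pics/a_scene.png

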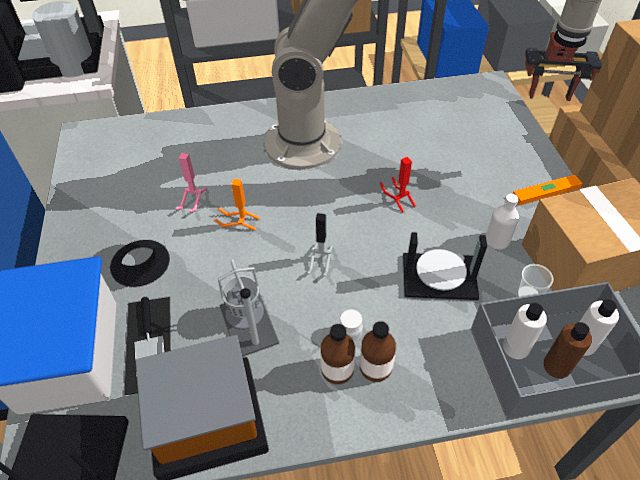

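The top view shows the grey fork at about (323,246) with a black handle, the stand and basket at (392,200), the station platform at (234,211) and the jar at (315,177). The scene view shows the same things at (320,235), (242,295) and (442,268). I'll crop these next.

```bash
python3 - <<'E'
from h import *
t=cv2.imread("pics/a_top.png"); s=cv2.imread("pics/a_scene.png")
R=lambda im,u,v,w,h:cv2.resize(im[v:v+h,u:u+w],(400,300),interpolation=cv2.INTER_CUBIC)
m=np.vstack([np.hstack([R(t,355,160,80,60),R(t,290,216,80,60)]),np.hstack([R(s,180,240,128,96),R(s,270,200,108,81)])])
cv2.imwrite("pics/crops.png",m)
for n in("scene","top"):
    d=np.load(f"pics/a_{n}.npy"); P,_=pts(n,d); im=t if n=="top" else s
    x,y,z=P[...,0],P[...,1],P[...,2]
    print(n, "table z", np.median(z[230:250,300:310]) if n=="top" else np.median(z[200:220,280:300]))
    dark=(im.max(2)<60)
    # black handle
    box=(slice(225,275),slice(295,350)) if n=="top" else (slice(205,250),slice(305,335))
    m=dark[box]&(z[box]>.06)&(z[box]<.17); q=P[box][m]; print("handle",len(q),q.mean(0),q.min(0),q.max(0), np.median(q[q[:,2]>.148],0))
    # platform
    box=(slice(190,235),slice(205,262)) if n=="top" else (slice(245,295),slice(410,475))
    m=(im[box].min(2)>130)&(z[box]>.02)&(z[box]<.08); q=P[box][m]; print("plat",len(q),np.median(q,0),q.min(0),q.max(0))
    c=cv2.minEnclosingCircle(q[:,:2].astype(np.float32)); print(c)
E
```

```text
scene table z -0.000558150335175589
handle 246 [ 0.45544318 -0.02328621  0.12396428] [ 0.43718847 -0.0341256   0.0691826 ] [ 0.46374268 -0.01170116  0.15832317] [ 0.4503553  -0.02212713  0.15340491]
plat 1551 [0.56680787 0.25361072 0.03601862] [0.50551544 0.19382449 0.02003221] [0.62582442 0.32347871 0.04446631]
((0.5601739287376404, 0.2611630856990814), 0.06976792216300964)
top table z -0.00021744612299134936
handle 78 [ 0.44468494 -0.02089082  0.14421419] [ 0.43474293 -0.03285762  0.07227563] [ 0.45989285 -0.01005171  0.16373869] [ 0.4467987  -0.021526    0.15557666]
plat 987 [0.55963492 0.26014305 0.03609401] [0.50624138 0.19875644 0.02072683] [0.62541899 0.32245185 0.05056863]
((0.5625982880592346, 0.2637893259525299), 0.06724071502685547)
```

View pics/crops.png

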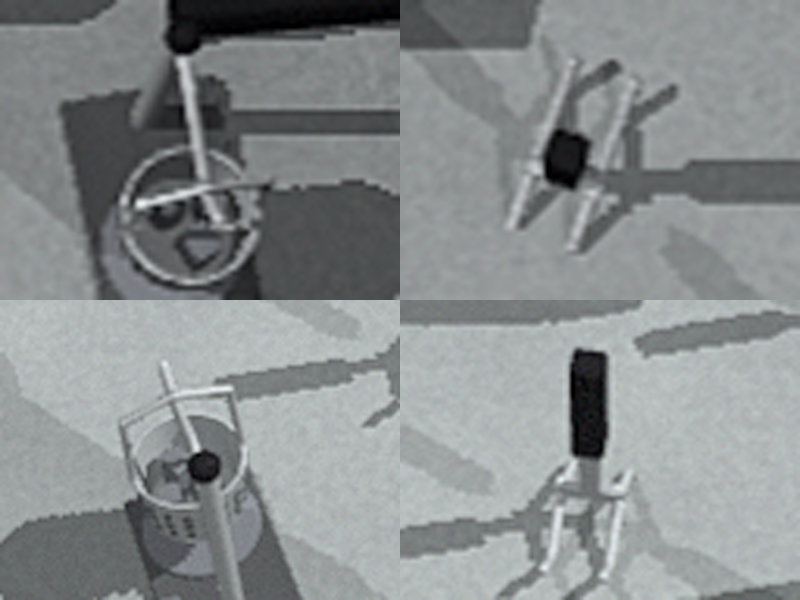

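The crops show, in top pixels: ball (392,167.6), hook tip (399,206), bail shoulders (382,201.4) and (409,196.6), fork prong tips (324.6,228.4) and (336.6,232.4), and rear feet (312.4,261.6) and (325,266). In scene pixels: ball (245.6,293.4), hook tip (232.8,260.8), shoulders (219,280) and (254.2,268.2).

```bash
cat >> h.py <<'E'
def tri(a,b):
    A,B=[],[]
    for n,(u,v) in (("top",a),("scene",b)):
        o=np.array(r.calibration(n)["world_from_camera"])[:3,3]; q=ray(n,u,v,0)-o; q/=np.linalg.norm(q)
        M=np.eye(3)-np.outer(q,q); A.append(M);B.append(M@o)
    A=np.vstack(A);B=np.hstack(B); x=np.linalg.lstsq(A,B,rcond=None)[0]; return x.round(4),np.linalg.norm(A@x-B).round(4)
E
python3 - <<'E'
from h import *
ang=lambda a,b:np.degrees(np.arctan2(*(b-a)[1::-1])).round(1)
R=lambda u,v,z:ray("top",u,v,z).round(4)
tl,tr=R(324.6,228.4,.022),R(336.6,232.4,.022); fl,fr=R(312.4,261.6,.004),R(325,266,.004)
print("tips",tl,tr,"feet",fl,fr,"yaw",ang(fl,tl),ang(fr,tr),ang(fr,fl)-90,ang(tr,tl)-90)
m=(tl+tr)/2;b=(fl+fr)/2;print("mid",m,b,ang(b,m),"origin est",b+(m-b)/105*35)
print("S tips",ray("scene",309.2,273,.022),ray("scene",325.4,275.1,.022))
print("ball",tri((392,167.6),(245.6,293.4)),"tip",tri((399,206),(232.8,260.8)))
print("sh",tri((382,201.4),(219,280)),tri((409,196.6),(254.2,268.2)))
for n in("top","scene"):
    im=cv2.imread(f"pics/a_{n}.png"); P,_=pts(n,np.load(f"pics/a_{n}.npy"))
    # stand / station dark pixels by height, world boxes
    x,y,z=np.moveaxis(P,2,0); dark=im.max(2)<75
    k=dark&(x>.45)&(x<.68)&(y>.13)&(y<.38)&(z>.006)&(z<.02)
    q=(P[k][:,:2]*1000).astype(np.float32); print(n,"slab",k.sum(),cv2.minAreaRect(q))
    for s in(1,-1):
        k=dark&(x>.45)&(x<.68)&(s*(y-.26)>.03)&(abs(y-.26)<.13)&(z>.13)&(z<.158)
        print(" lamp",k.sum(),np.median(P[k],0) if k.any() else 0)
    b=P[(x>.45)&(x<.68)&(y>.19)&(y<.33)&(z>.025)&(z<.06)&(im.min(2)>120)]
    c,rad=cv2.minEnclosingCircle(b[:,:2].astype(np.float32)); print(" plat mean",b.mean(0),np.median(b[:,2]),c,rad)
    for nm,X,Y,zz in(("jar",(.5,.75),(-.06,.08),(.05,.075)),("bott",(.55,.8),(-.1,.12),(.15,.18))):
        k=(x>X[0])&(x<X[1])&(y>Y[0])&(y<Y[1])&(z>zz[0])&(z<zz[1]); print(" ",nm,k.sum(),P[k].min(0),P[k].max(0))
E
```

```text
tips [ 0.5195 -0.0277  0.022 ] [ 0.5073 -0.065   0.022 ] feet [0.4176 0.0092 0.004 ] [ 0.4042 -0.03    0.004 ] yaw -19.9 -18.8 -18.900000000000006 -18.099999999999994
mid [ 0.5134  -0.04635  0.022  ] [ 0.4109 -0.0104  0.004 ] -19.3 origin est [ 0.44506667 -0.02238333  0.01      ]
S tips [ 0.50788461 -0.06188576  0.022     ] [ 0.52153793 -0.02399261  0.022     ]
ball (array([ 0.6665, -0.2128,  0.2034]), np.float64(0.0022)) tip (array([ 0.5606, -0.2341,  0.1803]), np.float64(0.003))
sh (array([ 0.5818, -0.2304,  0.1426]), np.float64(0.0534)) (array([ 0.5896, -0.2254,  0.1923]), np.float64(0.0532))
top slab 811 ((569.4959716796875, 269.0131530761719), (212.23236083984375, 131.1300506591797), 76.43179321289062)
 lamp 72 [0.58444626 0.32829986 0.14742482]
 lamp 69 [0.5454072  0.17597838 0.1485396 ]
 plat mean [0.56465406 0.25514582 0.03649428] 0.036198790021176985 (0.5621090531349182, 0.2615280747413635) 0.06657644361257553
  jar 266 [ 0.65320444 -0.05804888  0.05022629] [0.74925048 0.06584005 0.07488581]
  bott 211 [ 0.74965854 -0.05718342  0.15054896] [0.79316731 0.05435247 0.17941257]
scene slab 1305 ((566.1697998046875, 252.7471923828125), (178.30702209472656, 135.4319305419922), 76.38056182861328)
 lamp 111 [0.5909413  0.3274062  0.14735907]
 lamp 93 [0.55480398 0.17557026 0.14749669]
 plat mean [0.56670683 0.25308799 0.03599987] 0.03603887669717176 (0.5630783438682556, 0.2570893168449402) 0.06519544124603271
  jar 346 [ 0.65081482 -0.01771654  0.05025688] [0.70284723 0.02881797 0.06534718]
  bott 471 [ 0.74786783 -0.05761566  0.15004051] [0.79166862 0.05676938 0.17426918]
```

```bash
python3 - <<'E'
from h import *
a,b=tri((382,201.4),(254.2,268.2)),tri((409,196.6),(219,280)); print(a,b)
a=a[0];b=b[0];print((a+b)/2,np.degrees(np.arctan2(-(a-b)[0],(a-b)[1])),np.linalg.norm(a-b))
for n in("top","scene"):   # basket rim ring, z .10 ; base plate
    im=cv2.imread(f"pics/a_{n}.png"); P,_=pts(n,np.load(f"pics/a_{n}.npy")); x,y,z=np.moveaxis(P,2,0)
    k=(abs(x-.58)<.07)&(abs(y+.23)<.07)&(z>.095)&(z<.108)&(im.min(2)>110); q=P[k][:,:2].astype(np.float32)
    print(n,k.sum(),cv2.minEnclosingCircle(q),cv2.fitEllipse(q))
    k=(abs(x-.60)<.15)&(abs(y+.23)<.13)&(z>.10)&(z<.23)
    for zz in (.16,.165,.17,.175,.18,.19,.2): 
        j=k&(abs(z-zz)<.0025); print("  ",zz,j.sum(),P[j].mean(0).round(3),P[j].min(0).round(3),P[j].max(0).round(3))
E
```

```text
(array([ 0.5768, -0.1895,  0.1639]), np.float64(0.0005)) (array([ 0.5923, -0.2673,  0.1617]), np.float64(0.0014))
[ 0.58455 -0.2284   0.1628 ] 11.267438702197403 0.07935949848631857
top 62 ((0.5874020457267761, -0.22873562574386597), 0.04206123203039169) ((0.5864880084991455, -0.22782249748706818), (0.07893697917461395, 0.08097324520349503), 87.0543212890625)
   0.16 92 [ 0.736 -0.287  0.16 ] [ 0.576 -0.36   0.158] [ 0.75  -0.187  0.162]
   0.165 76 [ 0.723 -0.278  0.165] [ 0.578 -0.353  0.163] [ 0.75  -0.195  0.167]
   0.17 35 [ 0.649 -0.251  0.17 ] [ 0.577 -0.358  0.168] [ 0.749 -0.189  0.172]
   0.175 40 [ 0.596 -0.223  0.175] [ 0.578 -0.264  0.173] [ 0.667 -0.194  0.177]
   0.18 37 [ 0.606 -0.223  0.18 ] [ 0.572 -0.243  0.178] [ 0.662 -0.206  0.182]
   0.19 22 [ 0.636 -0.217  0.19 ] [ 0.567 -0.235  0.188] [ 0.663 -0.205  0.192]
   0.2 2 [ 0.659 -0.209  0.199] [ 0.658 -0.212  0.198] [ 0.66  -0.206  0.2  ]
scene 166 ((0.5850765109062195, -0.22857727110385895), 0.04379132390022278) ((0.5870524644851685, -0.22841061651706696), (0.0799824595451355, 0.08020782470703125), 44.97724914550781)
   0.16 259 [ 0.734 -0.282  0.161] [ 0.58  -0.359  0.158] [ 0.75  -0.19   0.162]
   0.165 160 [ 0.728 -0.289  0.164] [ 0.577 -0.359  0.163] [ 0.75  -0.19   0.167]
   0.17 51 [ 0.604 -0.227  0.17 ] [ 0.579 -0.266  0.168] [ 0.675 -0.189  0.172]
   0.175 69 [ 0.597 -0.228  0.175] [ 0.575 -0.258  0.173] [ 0.676 -0.198  0.177]
   0.18 65 [ 0.612 -0.224  0.18 ] [ 0.571 -0.238  0.178] [ 0.676 -0.205  0.182]
   0.19 26 [ 0.637 -0.218  0.19 ] [ 0.567 -0.235  0.188] [ 0.677 -0.204  0.192]
   0.2 4 [ 0.675 -0.209  0.201] [ 0.674 -0.213  0.199] [ 0.677 -0.203  0.202]
```

Request:
servo_tool(
  increments=[
    {"tx": -0.25,"ty": -0.179,"grip": 0},
    {"tx": -0.25,"ty": -0.179},
    {"tx": -0.25,"ty": -0.179},
    {"tx": -0.25,"ty": -0.179},
    {"tx": -0.25,"ty": -0.179},
    {"tx": -0.25,"ty": -0.179},
    {"tx": -0.25,"ty": -0.179},
    {"tx": -0.25,"ty": -0.179},
    {"tx": -0.25,"ty": -0.179},
    {"tx": -0.25,"ty": -0.179},
    {"tx": -0.25,"ty": -0.179},
    {"tx": -0.25,"ty": -0.179},
    {"tx": -0.25,"ty": -0.179},
    {"tx": -0.25,"ty": -0.179},
    {"yaw": 0.078},
    {"yaw": 0.078},
    {"yaw": 0.078},
    {"yaw": 0.078},
    {"yaw": 0.078},
    {"yaw": 0.078},
  ],
  squeeze=60,
)

```text
validation failed for argument at $.in...
```

```bash
cat >> h.py <<'E'
def go(p,yaw=None,step=.03,p0=None,y0=None):
    """rows to world TCP p (translation at the present yaw, then turn)"""
    s=r.sense(); p0=s["position"] if p0 is None else np.array(p0); y0=s["tool_rot"][2] if y0 is None else y0
    d=np.array(p)-p0; c,q=np.cos(np.radians(y0)),np.sin(np.radians(y0))
    t=np.array([d[0]*c+d[1]*q,d[0]*q-d[1]*c,-d[2]]); n=max(1,int(np.ceil(np.linalg.norm(d)/step)))
    print("rows",n,"each tx,ty,tz",(t/n*10).round(4),"total",(t*10).round(3))
    if yaw is not None:
        a=(y0-yaw+180)%360-180; m=max(1,int(np.ceil(abs(a)/7))); print("yaw rows",m,round(a/90/m,4))
def st():
    s=r.sense(); print("t",round(s["time"],2),"p",s["position"].round(4),"rpy",s["tool_rot"].round(2),"F",s["ft_force"].round(2),"M",s["torque"].round(3),"gap",round(s["finger_gap"],4),"grip",round(s["grip_force"],1),"q",s["joint_positions"].round(0))
E
python3 -c "
from h import *
st(); go([.446,-.022,.40],71)"
```

```text
t 0.1 p [0.2012 0.6441 0.4038] rpy [-1.7991e+02  1.0000e-02  1.6265e+02] F [ 0.25  0.43 -0.2 ] M [ 0.009 -0.046 -0.011] gap 0.0874 grip 0.0 q [-79.  27.   1.  89.  -1.  64.  -5.]
rows 24 each tx,ty,tz [-0.1801 -0.2345  0.0016] total [-4.323 -5.628  0.038]
yaw rows 14 0.0727
```

Request:
servo_tool(
  increments=[
    {"grip": 0,"tx": -0.25,"ty": -0.179,"tz": 0,"yaw": 0},
    {"grip": 0,"tx": -0.25,"ty": -0.179,"tz": 0,"yaw": 0},
    {"grip": 0,"tx": -0.25,"ty": -0.179,"tz": 0,"yaw": 0},
    {"grip": 0,"tx": -0.25,"ty": -0.179,"tz": 0,"yaw": 0},
    {"grip": 0,"tx": -0.25,"ty": -0.179,"tz": 0,"yaw": 0},
    {"grip": 0,"tx": -0.25,"ty": -0.179,"tz": 0,"yaw": 0},
    {"grip": 0,"tx": -0.25,"ty": -0.179,"tz": 0,"yaw": 0},
    {"grip": 0,"tx": -0.25,"ty": -0.179,"tz": 0,"yaw": 0},
    {"grip": 0,"tx": -0.25,"ty": -0.179,"tz": 0,"yaw": 0},
    {"grip": 0,"tx": -0.25,"ty": -0.179,"tz": 0,"yaw": 0},
    {"grip": 0,"tx": -0.25,"ty": -0.179,"tz": 0,"yaw": 0},
    {"grip": 0,"tx": -0.25,"ty": -0.179,"tz": 0,"yaw": 0},
    {"grip": 0,"tx": -0.25,"ty": -0.179,"tz": 0,"yaw": 0},
    {"grip": 0,"tx": -0.25,"ty": -0.179,"tz": 0,"yaw": 0},
    {"grip": 0,"tx": 0,"ty": 0,"tz": 0,"yaw": 0.078},
    {"grip": 0,"tx": 0,"ty": 0,"tz": 0,"yaw": 0.078},
    {"grip": 0,"tx": 0,"ty": 0,"tz": 0,"yaw": 0.078},
    {"grip": 0,"tx": 0,"ty": 0,"tz": 0,"yaw": 0.078},
    {"grip": 0,"tx": 0,"ty": 0,"tz": 0,"yaw": 0.078},
    {"grip": 0,"tx": 0,"ty": 0,"tz": 0,"yaw": 0.078},
  ],
  squeeze=60,
)

```text
time: 1.77
position: [0.4605, 0.3006, 0.4043]
tool_rot: [-180.0, 0.0, 120.2]
ft_force: [-0.4, 0.4, -0.2]
finger_gap: 0.0879
grip_force: 0.0
```

```bash
python3 -c "
from h import *
st(); go([.446,-.022,.40],71)"
```

```text
t 1.77 p [0.4605 0.3006 0.4043] rpy [-179.96    0.    120.18] F [-0.37  0.41 -0.19] M [-0.056 -0.016 -0.012] gap 0.0879 grip 0.0 q [-54.  16.  17. 107.  -5.  58.  -4.]
rows 11 each tx,ty,tz [-0.2469 -0.1588  0.0039] total [-2.716 -1.747  0.043]
yaw rows 8 0.0683
```

Request:
servo_tool(
  increments=[
    {"grip": 0,"tx": -0.247,"ty": -0.159,"tz": 0,"yaw": 0},
    {"grip": 0,"tx": -0.247,"ty": -0.159,"tz": 0,"yaw": 0},
    {"grip": 0,"tx": -0.247,"ty": -0.159,"tz": 0,"yaw": 0},
    {"grip": 0,"tx": -0.247,"ty": -0.159,"tz": 0,"yaw": 0},
    {"grip": 0,"tx": -0.247,"ty": -0.159,"tz": 0,"yaw": 0},
    {"grip": 0,"tx": -0.247,"ty": -0.159,"tz": 0,"yaw": 0},
    {"grip": 0,"tx": -0.247,"ty": -0.159,"tz": 0,"yaw": 0},
    {"grip": 0,"tx": -0.247,"ty": -0.159,"tz": 0,"yaw": 0},
    {"grip": 0,"tx": -0.247,"ty": -0.159,"tz": 0,"yaw": 0},
    {"grip": 0,"tx": -0.247,"ty": -0.159,"tz": 0,"yaw": 0},
    {"grip": 0,"tx": -0.247,"ty": -0.159,"tz": 0,"yaw": 0},
    {"grip": 0,"tx": 0,"ty": 0,"tz": 0,"yaw": 0.0685},
    {"grip": 0,"tx": 0,"ty": 0,"tz": 0,"yaw": 0.0685},
    {"grip": 0,"tx": 0,"ty": 0,"tz": 0,"yaw": 0.0685},
    {"grip": 0,"tx": 0,"ty": 0,"tz": 0,"yaw": 0.0685},
    {"grip": 0,"tx": 0,"ty": 0,"tz": 0,"yaw": 0.0685},
    {"grip": 0,"tx": 0,"ty": 0,"tz": 0,"yaw": 0.0685},
    {"grip": 0,"tx": 0,"ty": 0,"tz": 0,"yaw": 0.0685},
    {"grip": 0,"tx": 0,"ty": 0,"tz": 0,"yaw": 0.0685},
    {"grip": 0,"tx": 0,"ty": 0,"tz": 0,"yaw": 0},
  ],
)

```text
time: 3.43
position: [0.4478, -0.0221, 0.4045]
tool_rot: [-180.0, 0.0, 71.0]
ft_force: [-0.3, 0.1, -0.0]
finger_gap: 0.0876
grip_force: 0.0
```

```bash
python3 -c "
from h import *
st(); go([.446,-.022,.285],71,.025)"
```

```text
t 3.43 p [ 0.4478 -0.0221  0.4045] rpy [-1.7997e+02  1.0000e-02  7.0990e+01] F [-0.3   0.06 -0.02] M [-0.09   0.056  0.085] gap 0.0876 grip 0.0 q [-36.   5.  33. 120.  -4.  55. -20.]
rows 5 each tx,ty,tz [-0.0009 -0.0035  0.2389] total [-0.005 -0.017  1.195]
yaw rows 1 -0.0001
```

Request:
servo_tool(
  increments=[
    {"grip": 0,"tx": 0,"ty": -0.015,"tz": 0.2,"yaw": 0},
    {"grip": 0,"tx": 0,"ty": 0,"tz": 0.2,"yaw": 0},
    {"grip": 0,"tx": 0,"ty": 0,"tz": 0.2,"yaw": 0},
    {"grip": 0,"tx": 0,"ty": 0,"tz": 0.2,"yaw": 0},
    {"grip": 0,"tx": 0,"ty": 0,"tz": 0.2,"yaw": 0},
    {"grip": 0,"tx": 0,"ty": 0,"tz": 0.18,"yaw": 0},
    {"grip": 0,"tx": 0,"ty": 0,"tz": 0,"yaw": 0},
    {"grip": 0.6,"tx": 0,"ty": 0,"tz": 0,"yaw": 0},
    {"grip": 0.7,"tx": 0,"ty": 0,"tz": 0,"yaw": 0},
    {"grip": 0.8,"tx": 0,"ty": 0,"tz": 0,"yaw": 0},
    {"grip": 1,"tx": 0,"ty": 0,"tz": 0,"yaw": 0},
    {"grip": 1,"tx": 0,"ty": 0,"tz": 0,"yaw": 0},
    {"grip": 1,"tx": 0,"ty": 0,"tz": 0,"yaw": 0},
    {"grip": 1,"tx": 0,"ty": 0,"tz": 0,"yaw": 0},
    {"grip": 1,"tx": 0,"ty": 0,"tz": 0,"yaw": 0},
    {"grip": 1,"tx": 0,"ty": 0,"tz": 0,"yaw": 0},
  ],
  squeeze=60,
)

```text
time: 4.77
position: [0.4465, -0.0216, 0.2867]
tool_rot: [-180.0, -0.0, 71.2]
ft_force: [0.1, -1.1, 0.1]
finger_gap: 0.031
grip_force: 0.0
```

```bash
python3 -c "
from h import *
st()"
```

```text
t 4.77 p [ 0.4465 -0.0216  0.2867] rpy [-180.     -0.     71.21] F [ 0.05 -1.11  0.09] M [0.001 0.112 0.008] gap 0.031 grip 0.0 q [-31.  17.  30. 127. -14.  39. -10.]
```

Request:
servo_tool(
  increments=[
    {"grip": 1,"tx": 0,"ty": 0,"tz": 0,"yaw": 0},
    {"grip": 1,"tx": 0,"ty": 0,"tz": 0,"yaw": 0},
    {"grip": 1,"tx": 0,"ty": 0,"tz": 0,"yaw": 0},
    {"grip": 1,"tx": 0,"ty": 0,"tz": 0,"yaw": 0},
    {"grip": 1,"tx": 0,"ty": 0,"tz": 0,"yaw": 0},
  ],
)

```text
time: 5.18
position: [0.4465, -0.0217, 0.2866]
tool_rot: [-180.0, 0.0, 71.2]
ft_force: [-0.0, -0.3, 1.7]
finger_gap: 0.0218
grip_force: 60.0
```

```bash
python3 -c "
from h import *
st()"
```

```text
t 5.18 p [ 0.4465 -0.0217  0.2866] rpy [-179.99    0.     71.21] F [-0.04 -0.29  1.69] M [-0.15   0.15   0.018] gap 0.0218 grip 60.0 q [-31.  17.  30. 127. -14.  39. -10.]
```

```bash
python3 -c "
from h import *
go([.4465,-.0217,.4206],101.2); go([.4487,-.2552,.4206],None,.025,[.4465,-.0217,.4206],101.2)"
```

```text
rows 5 each tx,ty,tz [-0.    -0.    -0.268] total [-0.   -0.   -1.34]
yaw rows 5 -0.0667
rows 10 each tx,ty,tz [-0.2295 -0.0432 -0.    ] total [-2.295 -0.432 -0.   ]
```

Request:
servo_tool(
  increments=[
    {"grip": 1,"tx": 0,"ty": 0,"tz": -0.1,"yaw": 0},
    {"grip": 1,"tx": 0,"ty": 0,"tz": -0.31,"yaw": 0},
    {"grip": 1,"tx": 0,"ty": 0,"tz": -0.31,"yaw": 0},
    {"grip": 1,"tx": 0,"ty": 0,"tz": -0.31,"yaw": 0},
    {"grip": 1,"tx": 0,"ty": 0,"tz": -0.31,"yaw": 0},
    {"grip": 1,"tx": 0,"ty": 0,"tz": 0,"yaw": -0.0667},
    {"grip": 1,"tx": 0,"ty": 0,"tz": 0,"yaw": -0.0667},
    {"grip": 1,"tx": 0,"ty": 0,"tz": 0,"yaw": -0.0667},
    {"grip": 1,"tx": 0,"ty": 0,"tz": 0,"yaw": -0.0667},
    {"grip": 1,"tx": 0,"ty": 0,"tz": 0,"yaw": -0.0667},
    {"grip": 1,"tx": -0.2295,"ty": -0.043,"tz": 0,"yaw": 0},
    {"grip": 1,"tx": -0.2295,"ty": -0.043,"tz": 0,"yaw": 0},
    {"grip": 1,"tx": -0.2295,"ty": -0.043,"tz": 0,"yaw": 0},
    {"grip": 1,"tx": -0.2295,"ty": -0.043,"tz": 0,"yaw": 0},
    {"grip": 1,"tx": -0.2295,"ty": -0.043,"tz": 0,"yaw": 0},
    {"grip": 1,"tx": -0.2295,"ty": -0.043,"tz": 0,"yaw": 0},
    {"grip": 1,"tx": -0.2295,"ty": -0.043,"tz": 0,"yaw": 0},
    {"grip": 1,"tx": -0.2295,"ty": -0.043,"tz": 0,"yaw": 0},
    {"grip": 1,"tx": -0.2295,"ty": -0.043,"tz": 0,"yaw": 0},
    {"grip": 1,"tx": -0.2295,"ty": -0.043,"tz": 0,"yaw": 0},
  ],
)

```text
time: 6.85
position: [0.4486, -0.2563, 0.4211]
tool_rot: [-180.0, -0.0, 101.2]
ft_force: [0.4, 0.6, -2.4]
finger_gap: 0.0217
grip_force: 60.0
```

Request:
servo_tool(
  increments=[
    {"grip": 1,"tx": 0,"ty": 0,"tz": 0,"yaw": 0},
    {"grip": 1,"tx": 0,"ty": 0,"tz": 0,"yaw": 0},
  ],
)

```text
time: 7.02
position: [0.4485, -0.2562, 0.421]
tool_rot: [-180.0, 0.0, 101.0]
ft_force: [-0.9, -0.1, -1.4]
finger_gap: 0.0216
grip_force: 60.0
```

```bash
python3 -c "
from h import *
st(); snap('b')
t=cv2.imread('pics/b_top.png'); s=cv2.imread('pics/b_scene.png')
R=lambda im,u,v,w,h:cv2.resize(im[v:v+h,u:u+w],(400,300),interpolation=cv2.INTER_CUBIC)
cv2.imwrite('pics/bc.png',np.hstack([R(t,345,160,100,75),R(s,170,220,128,96)]))"
```

```text
t 7.02 p [ 0.4485 -0.2562  0.421 ] rpy [-1.7997e+02  1.0000e-02  1.0105e+02] F [-0.93 -0.15 -1.44] M [-0.069  0.045  0.007] gap 0.0216 grip 60.0 q [-13.  13.  43. 112. -11.  59.  45.]
```

View pics/bc.png

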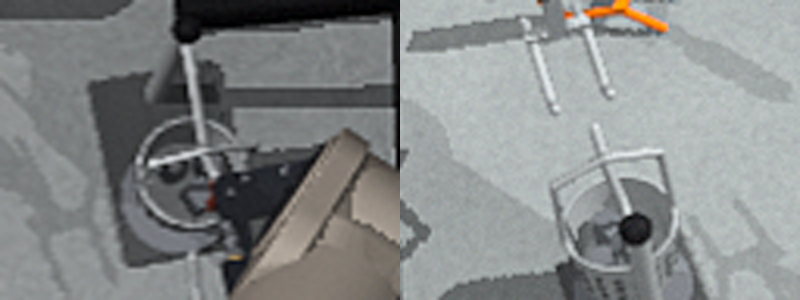

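The scene crop shows the fork's two prong tips at about (219.6,254.6) and (237.2,249.8), in front of the bail, with the hook tip at (233,260.6) between their lines. I'll check the lateral alignment with rays.

```bash
python3 -c "
from h import *
a=ray('scene',219.6,254.6,.158);b=ray('scene',237.2,249.8,.158);h=ray('scene',233,260.6,.189)
m=(a+b)/2; th=np.radians(11.2); L=lambda p:(np.array([.586,-.228])-p[:2])@np.array([[np.cos(th),-np.sin(th)],[np.sin(th),np.cos(th)]])
print(a,b,m,h,'mid->bail (x,y in stand axes)',L(m),'hook',L(h)); print(np.degrees(np.arctan2(-(b-a)[0],(b-a)[1])))
p=r.sense()['position'];print('by pose',L(p[:2]))
f=np.radians(11.2);go([.586-.05*np.cos(f),-.228-.05*np.sin(f),.421],None,.012)"
```

```text
[ 0.52040666 -0.26118773  0.158     ] [ 0.51406957 -0.22156704  0.158     ] [ 0.51723811 -0.24137738  0.158     ] [ 0.56750919 -0.23085091  0.189     ] mid->bail (x,y in stand axes) [ 0.07005068 -0.00023331] hook [ 0.0186924  -0.00079494]
9.087145474427523
by pose [ 0.13945827 -0.00077779]
rows 8 each tx,ty,tz [-0.0011  0.1118 -0.0004] total [-0.009  0.895 -0.003]
```

Request:
servo_tool(
  increments=[
    {"grip": 1,"tx": 0,"ty": 0.112,"tz": 0,"yaw": 0},
    {"grip": 1,"tx": 0,"ty": 0.112,"tz": 0,"yaw": 0},
    {"grip": 1,"tx": 0,"ty": 0.112,"tz": 0,"yaw": 0},
    {"grip": 1,"tx": 0,"ty": 0.112,"tz": 0,"yaw": 0},
    {"grip": 1,"tx": 0,"ty": 0.112,"tz": 0,"yaw": 0},
    {"grip": 1,"tx": 0,"ty": 0.112,"tz": 0,"yaw": 0},
    {"grip": 1,"tx": 0,"ty": 0.112,"tz": 0,"yaw": 0},
    {"grip": 1,"tx": 0,"ty": 0.112,"tz": 0,"yaw": 0},
    {"grip": 1,"tx": 0,"ty": 0,"tz": 0,"yaw": 0},
    {"grip": 1,"tx": 0,"ty": 0,"tz": -0.06,"yaw": 0},
    {"grip": 1,"tx": 0,"ty": 0,"tz": -0.06,"yaw": 0},
    {"grip": 1,"tx": 0,"ty": 0,"tz": -0.04,"yaw": 0},
    {"grip": 1,"tx": 0,"ty": 0,"tz": -0.02,"yaw": 0},
    {"grip": 1,"tx": 0,"ty": 0,"tz": -0.01,"yaw": 0},
  ],
)

```text
time: 8.28
position: [0.5366, -0.2381, 0.4406]
tool_rot: [179.9, 0.0, 101.2]
ft_force: [0.2, 1.0, -1.6]
finger_gap: 0.0217
grip_force: 60.0
```

```bash
python3 -c "
from h import *
st()"
```

```text
t 8.28 p [ 0.5366 -0.2381  0.4406] rpy [1.7992e+02 1.0000e-02 1.0119e+02] F [ 0.25  1.   -1.65] M [-0.046  0.06  -0.006] gap 0.0217 grip 60.0 q [-14.  20.  41. 101. -15.  64.  43.]
```

Request:
servo_tool(
  increments=[
    {"grip": 1,"tx": 0,"ty": 0,"tz": -0.02,"yaw": 0},
    {"grip": 1,"tx": 0,"ty": 0,"tz": -0.02,"yaw": 0},
    {"grip": 1,"tx": 0,"ty": 0,"tz": -0.02,"yaw": 0},
    {"grip": 1,"tx": 0,"ty": 0,"tz": -0.02,"yaw": 0},
    {"grip": 1,"tx": 0,"ty": 0,"tz": -0.02,"yaw": 0},
    {"grip": 1,"tx": 0,"ty": 0,"tz": -0.02,"yaw": 0},
    {"grip": 1,"tx": 0,"ty": 0,"tz": 0,"yaw": 0},
    {"grip": 1,"tx": 0,"ty": 0,"tz": 0,"yaw": 0},
  ],
)

```text
time: 8.95
position: [0.5368, -0.2377, 0.4515]
tool_rot: [-180.0, -0.0, 101.2]
ft_force: [-0.2, -0.1, -4.6]
finger_gap: 0.022
grip_force: 60.0
```

```bash
python3 -c "
from h import *
st(); snap('c')
s=cv2.imread('pics/c_scene.png')
cv2.imwrite('pics/cc.png',cv2.resize(s[220:340,150:310],(800,600),interpolation=cv2.INTER_CUBIC))"
```

```text
t 8.95 p [ 0.5368 -0.2377  0.4515] rpy [-1.7998e+02 -1.0000e-02  1.0122e+02] F [-0.21 -0.14 -4.57] M [-0.1    0.226 -0.002] gap 0.022 grip 60.0 q [-14.  20.  41. 100. -14.  65.  43.]
```

View pics/cc.png

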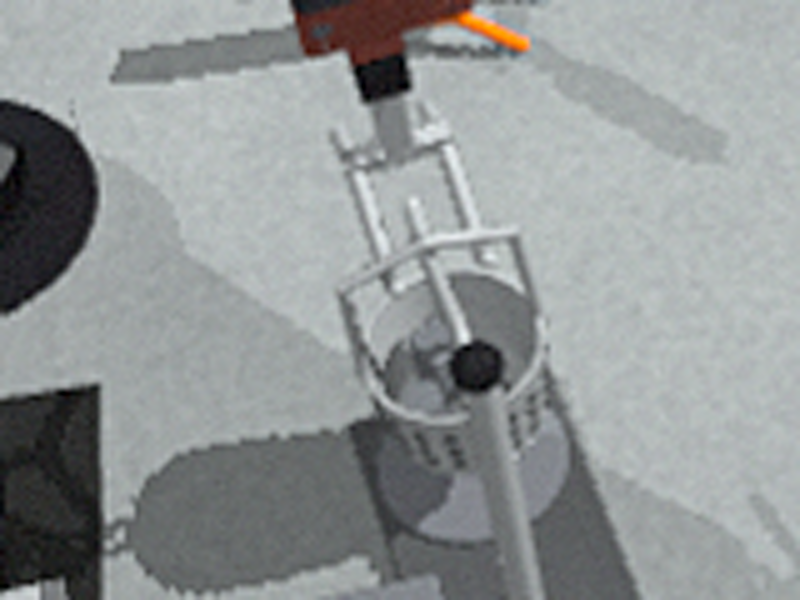

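Both prongs pass under the bail, with tips at about (398,285) and (487,258) in the crop, and straddle the hook. The load is rising, so I keep lifting slowly.

Request:
servo_tool(
  increments=[
    {"grip": 1,"tx": 0,"ty": 0,"tz": -0.015,"yaw": 0},
    {"grip": 1,"tx": 0,"ty": 0,"tz": -0.02,"yaw": 0},
    {"grip": 1,"tx": 0,"ty": 0,"tz": -0.025,"yaw": 0},
    {"grip": 1,"tx": 0,"ty": 0,"tz": -0.03,"yaw": 0},
    {"grip": 1,"tx": 0,"ty": 0,"tz": -0.035,"yaw": 0},
    {"grip": 1,"tx": 0,"ty": 0,"tz": -0.04,"yaw": 0},
    {"grip": 1,"tx": 0,"ty": 0,"tz": -0.04,"yaw": 0},
    {"grip": 1,"tx": 0,"ty": 0,"tz": -0.04,"yaw": 0},
    {"grip": 1,"tx": 0,"ty": 0,"tz": -0.04,"yaw": 0},
    {"grip": 1,"tx": 0,"ty": 0,"tz": -0.04,"yaw": 0},
    {"grip": 1,"tx": 0,"ty": 0,"tz": -0.04,"yaw": 0},
    {"grip": 1,"tx": 0,"ty": 0,"tz": -0.04,"yaw": 0},
    {"grip": 1,"tx": 0,"ty": 0,"tz": -0.04,"yaw": 0},
    {"grip": 1,"tx": 0,"ty": 0,"tz": -0.03,"yaw": 0},
    {"grip": 1,"tx": 0,"ty": 0,"tz": -0.02,"yaw": 0},
    {"grip": 1,"tx": 0,"ty": 0,"tz": -0.01,"yaw": 0},
    {"grip": 1,"tx": 0,"ty": 0,"tz": 0,"yaw": 0},
    {"grip": 1,"tx": 0,"ty": 0,"tz": 0,"yaw": 0},
  ],
)

```text
time: 10.55
position: [0.5369, -0.2377, 0.502]
tool_rot: [-180.0, -0.0, 101.2]
ft_force: [-0.1, 0.3, -3.8]
finger_gap: 0.0218
grip_force: 60.0
```

```bash
python3 -c "
from h import *
st(); snap('d')
s=cv2.imread('pics/d_scene.png')
cv2.imwrite('pics/dc.png',cv2.resize(s[200:320,150:310],(800,600),interpolation=cv2.INTER_CUBIC))"
```

```text
t 10.55 p [ 0.5369 -0.2377  0.502 ] rpy [-1.7999e+02 -1.0000e-02  1.0123e+02] F [-0.07  0.3  -3.84] M [-0.115  0.197 -0.025] gap 0.0218 grip 60.0 q [-15.  17.  42.  97. -12.  71.  41.]
```

View pics/dc.png

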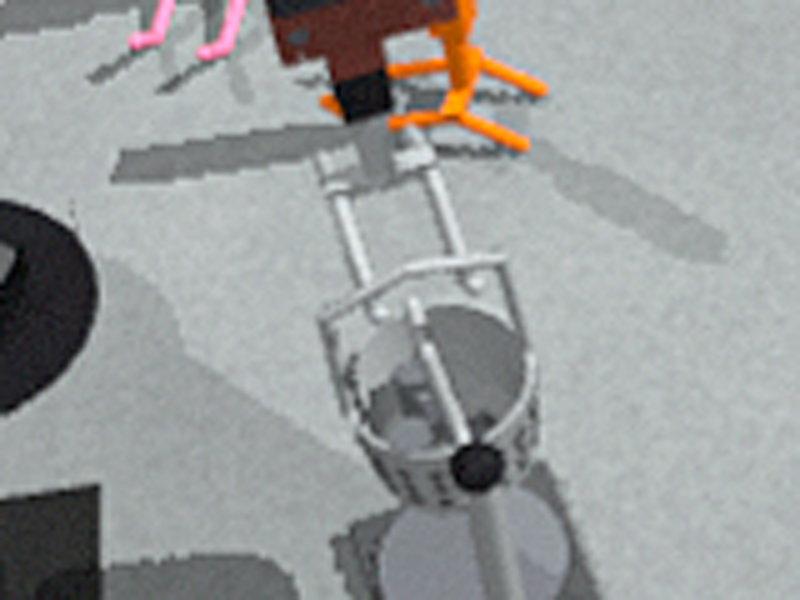

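The basket hangs level on both prongs with its bail well above the hook tip at about (415,305) in the crop. I lower it slightly so its rim clears the hook bar, then retreat.

Request:
servo_tool(
  increments=[
    {"grip": 1,"tx": 0,"ty": 0,"tz": 0.02,"yaw": 0},
    {"grip": 1,"tx": 0,"ty": 0,"tz": 0.03,"yaw": 0},
    {"grip": 1,"tx": 0,"ty": 0,"tz": 0.03,"yaw": 0},
    {"grip": 1,"tx": 0,"ty": 0,"tz": 0.02,"yaw": 0},
    {"grip": 1,"tx": 0,"ty": 0,"tz": 0,"yaw": 0},
    {"grip": 1,"tx": 0,"ty": -0.015,"tz": 0,"yaw": 0},
    {"grip": 1,"tx": 0,"ty": -0.03,"tz": 0,"yaw": 0},
    {"grip": 1,"tx": 0,"ty": -0.045,"tz": 0,"yaw": 0},
    {"grip": 1,"tx": 0,"ty": -0.06,"tz": 0,"yaw": 0},
    {"grip": 1,"tx": 0,"ty": -0.075,"tz": 0,"yaw": 0},
    {"grip": 1,"tx": 0,"ty": -0.09,"tz": 0,"yaw": 0},
    {"grip": 1,"tx": 0,"ty": -0.1,"tz": 0,"yaw": 0},
    {"grip": 1,"tx": 0,"ty": -0.1,"tz": 0,"yaw": 0},
    {"grip": 1,"tx": 0,"ty": -0.1,"tz": 0,"yaw": 0},
    {"grip": 1,"tx": 0,"ty": -0.09,"tz": 0,"yaw": 0},
    {"grip": 1,"tx": 0,"ty": -0.08,"tz": 0,"yaw": 0},
    {"grip": 1,"tx": 0,"ty": -0.065,"tz": 0,"yaw": 0},
    {"grip": 1,"tx": 0,"ty": -0.05,"tz": 0,"yaw": 0},
    {"grip": 1,"tx": 0,"ty": -0.03,"tz": 0,"yaw": 0},
    {"grip": 1,"tx": 0,"ty": -0.015,"tz": 0,"yaw": 0},
  ],
)

```text
time: 12.32
position: [0.4439, -0.2562, 0.4922]
tool_rot: [180.0, -0.0, 101.2]
ft_force: [0.1, 0.2, -4.8]
finger_gap: 0.0217
grip_force: 60.0
```

```bash
python3 -c "
from h import *
st(); go([.46,0,.497],None,.012); go([.401,.293,.497],None,.012,[.46,0,.497],76.4)"
```

```text
t 12.32 p [ 0.4439 -0.2562  0.4922] rpy [ 1.7998e+02 -1.0000e-02  1.0122e+02] F [ 0.06  0.16 -4.75] M [-0.133  0.256 -0.052] gap 0.0217 grip 60.0 q [-16.   8.  44. 107.  -6.  68.  41.]
rows 22 each tx,ty,tz [ 0.1128  0.0298 -0.0022] total [ 2.482  0.656 -0.048]
rows 25 each tx,ty,tz [ 0.1084 -0.0505 -0.    ] total [ 2.709 -1.262 -0.   ]
```

Request:
servo_tool(
  increments=[
    {"grip": 1,"tx": 0.015,"ty": 0.004,"tz": 0,"yaw": 0},
    {"grip": 1,"tx": 0.03,"ty": 0.008,"tz": 0,"yaw": 0},
    {"grip": 1,"tx": 0.045,"ty": 0.012,"tz": 0,"yaw": 0},
    {"grip": 1,"tx": 0.06,"ty": 0.016,"tz": 0,"yaw": 0},
    {"grip": 1,"tx": 0.075,"ty": 0.02,"tz": 0,"yaw": 0},
    {"grip": 1,"tx": 0.09,"ty": 0.024,"tz": 0,"yaw": 0},
    {"grip": 1,"tx": 0.105,"ty": 0.028,"tz": 0,"yaw": 0},
    {"grip": 1,"tx": 0.115,"ty": 0.03,"tz": 0,"yaw": 0},
    {"grip": 1,"tx": 0.115,"ty": 0.03,"tz": 0,"yaw": 0},
    {"grip": 1,"tx": 0.115,"ty": 0.03,"tz": 0,"yaw": 0},
    {"grip": 1,"tx": 0.115,"ty": 0.03,"tz": 0,"yaw": 0},
    {"grip": 1,"tx": 0.115,"ty": 0.03,"tz": 0,"yaw": 0},
    {"grip": 1,"tx": 0.115,"ty": 0.03,"tz": 0,"yaw": 0},
    {"grip": 1,"tx": 0.115,"ty": 0.03,"tz": 0,"yaw": 0},
    {"grip": 1,"tx": 0.115,"ty": 0.03,"tz": 0,"yaw": 0},
    {"grip": 1,"tx": 0.115,"ty": 0.03,"tz": 0,"yaw": 0},
    {"grip": 1,"tx": 0.115,"ty": 0.03,"tz": 0,"yaw": 0},
    {"grip": 1,"tx": 0.115,"ty": 0.03,"tz": 0,"yaw": 0},
    {"grip": 1,"tx": 0.115,"ty": 0.03,"tz": 0,"yaw": 0},
    {"grip": 1,"tx": 0.115,"ty": 0.03,"tz": 0,"yaw": 0},
  ],
)

```text
time: 13.98
position: [0.4561, -0.0571, 0.4922]
tool_rot: [180.0, -0.0, 101.3]
ft_force: [-0.4, 0.5, -5.4]
finger_gap: 0.0219
grip_force: 60.0
```

```bash
python3 -c "
from h import *
st()
# next: 20 rows at const world velocity dir to (.445,.13), yaw total -24.8deg over 12 rows with ramps
import json
s=r.sense(); p=s['position'];y=s['tool_rot'][2]
d=np.array([.44,.15])-p[:2]; 
yr=np.array([.3,.6,1,1,1,1,1,1,1,1,1,1,1,1,1,1,.6,.3,0,0]); yr*= (y-76.4)/yr.sum()
v=np.ones(20)/20
for a,b in zip(yr,v):
    c,q=np.cos(np.radians(y)),np.sin(np.radians(y)); w=d*b
    print('%.3f %.3f  %.4f'%((w[0]*c+w[1]*q)*10,(w[0]*q-w[1]*c)*10,a/90)); y-=a
"
```

```text
t 13.98 p [ 0.4561 -0.0571  0.4922] rpy [ 1.8000e+02 -1.0000e-02  1.0127e+02] F [-0.39  0.47 -5.36] M [-0.132  0.196 -0.039] gap 0.0219 grip 60.0 q [-32.   1.  32. 112.  -0.  67.  12.]
0.103 0.012  0.0052
0.103 0.012  0.0105
0.103 0.010  0.0175
0.104 0.007  0.0175
0.104 0.004  0.0175
0.104 0.001  0.0175
0.104 -0.002  0.0175
0.104 -0.004  0.0175
0.104 -0.007  0.0175
0.103 -0.010  0.0175
0.103 -0.013  0.0175
0.103 -0.016  0.0175
0.102 -0.019  0.0175
0.102 -0.021  0.0175
0.101 -0.024  0.0175
0.100 -0.027  0.0175
0.100 -0.030  0.0105
0.099 -0.031  0.0052
0.099 -0.032  0.0000
0.099 -0.032  0.0000
```

Request:
servo_tool(
  increments=[
    {"grip": 1,"tx": 0.108,"ty": 0.012,"tz": 0,"yaw": 0.005},
    {"grip": 1,"tx": 0.103,"ty": 0.012,"tz": 0,"yaw": 0.0105},
    {"grip": 1,"tx": 0.103,"ty": 0.01,"tz": 0,"yaw": 0.0175},
    {"grip": 1,"tx": 0.104,"ty": 0.007,"tz": 0,"yaw": 0.0175},
    {"grip": 1,"tx": 0.104,"ty": 0.004,"tz": 0,"yaw": 0.0175},
    {"grip": 1,"tx": 0.104,"ty": 0.001,"tz": 0,"yaw": 0.0175},
    {"grip": 1,"tx": 0.104,"ty": -0.002,"tz": 0,"yaw": 0.0175},
    {"grip": 1,"tx": 0.104,"ty": -0.004,"tz": 0,"yaw": 0.0175},
    {"grip": 1,"tx": 0.104,"ty": -0.007,"tz": 0,"yaw": 0.0175},
    {"grip": 1,"tx": 0.103,"ty": -0.01,"tz": 0,"yaw": 0.0175},
    {"grip": 1,"tx": 0.103,"ty": -0.013,"tz": 0,"yaw": 0.0175},
    {"grip": 1,"tx": 0.103,"ty": -0.016,"tz": 0,"yaw": 0.0175},
    {"grip": 1,"tx": 0.102,"ty": -0.019,"tz": 0,"yaw": 0.0175},
    {"grip": 1,"tx": 0.102,"ty": -0.021,"tz": 0,"yaw": 0.0175},
    {"grip": 1,"tx": 0.101,"ty": -0.024,"tz": 0,"yaw": 0.0175},
    {"grip": 1,"tx": 0.1,"ty": -0.027,"tz": 0,"yaw": 0.0175},
    {"grip": 1,"tx": 0.1,"ty": -0.03,"tz": 0,"yaw": 0.0105},
    {"grip": 1,"tx": 0.099,"ty": -0.031,"tz": 0,"yaw": 0.005},
    {"grip": 1,"tx": 0.099,"ty": -0.032,"tz": 0,"yaw": 0},
    {"grip": 1,"tx": 0.099,"ty": -0.032,"tz": 0,"yaw": 0},
  ],
)

```text
time: 15.65
position: [0.4398, 0.1505, 0.4922]
tool_rot: [-180.0, -0.0, 76.4]
ft_force: [0.6, 0.4, -5.1]
finger_gap: 0.0214
grip_force: 60.0
```

```bash
python3 -c "
from h import *
st(); go([.401,.293,.4922],76.4,.01)"
```

```text
t 15.65 p [0.4398 0.1505 0.4922] rpy [-1.7999e+02 -1.0000e-02  7.6440e+01] F [ 0.6   0.45 -5.11] M [-0.008  0.209  0.033] gap 0.0214 grip 60.0 q [-45.   2.  19. 111.  -1.  67. -39.]
rows 15 each tx,ty,tz [ 0.0863 -0.0475 -0.    ] total [ 1.294 -0.712 -0.   ]
yaw rows 1 0.0004
```

Request:
servo_tool(
  increments=[
    {"grip": 1,"tx": 0.085,"ty": -0.047,"tz": 0,"yaw": 0},
    {"grip": 1,"tx": 0.085,"ty": -0.047,"tz": 0,"yaw": 0},
    {"grip": 1,"tx": 0.085,"ty": -0.047,"tz": 0,"yaw": 0},
    {"grip": 1,"tx": 0.085,"ty": -0.047,"tz": 0,"yaw": 0},
    {"grip": 1,"tx": 0.085,"ty": -0.047,"tz": 0,"yaw": 0},
    {"grip": 1,"tx": 0.085,"ty": -0.047,"tz": 0,"yaw": 0},
    {"grip": 1,"tx": 0.085,"ty": -0.047,"tz": 0,"yaw": 0},
    {"grip": 1,"tx": 0.085,"ty": -0.047,"tz": 0,"yaw": 0},
    {"grip": 1,"tx": 0.085,"ty": -0.047,"tz": 0,"yaw": 0},
    {"grip": 1,"tx": 0.085,"ty": -0.047,"tz": 0,"yaw": 0},
    {"grip": 1,"tx": 0.085,"ty": -0.047,"tz": 0,"yaw": 0},
    {"grip": 1,"tx": 0.075,"ty": -0.04,"tz": 0,"yaw": 0},
    {"grip": 1,"tx": 0.07,"ty": -0.037,"tz": 0,"yaw": 0},
    {"grip": 1,"tx": 0.06,"ty": -0.033,"tz": 0,"yaw": 0},
    {"grip": 1,"tx": 0.05,"ty": -0.028,"tz": 0,"yaw": 0},
    {"grip": 1,"tx": 0.04,"ty": -0.022,"tz": 0,"yaw": 0},
    {"grip": 1,"tx": 0.03,"ty": -0.017,"tz": 0,"yaw": 0},
    {"grip": 1,"tx": 0.02,"ty": -0.011,"tz": 0,"yaw": 0},
    {"grip": 1,"tx": 0.014,"ty": -0.007,"tz": 0,"yaw": 0},
    {"grip": 1,"tx": 0,"ty": 0,"tz": 0,"yaw": 0},
  ],
)

```text
time: 17.32
position: [0.4015, 0.2919, 0.4922]
tool_rot: [-180.0, -0.0, 76.4]
ft_force: [-0.1, -0.2, -4.0]
finger_gap: 0.0216
grip_force: 60.0
```

```bash
python3 -c "
from h import *
st(); snap('e')
s=cv2.imread('pics/e_scene.png'); t=cv2.imread('pics/e_top.png')
cv2.imwrite('pics/ec.png',cv2.resize(s[165:300,350:530],(800,600),interpolation=cv2.INTER_CUBIC))
f=np.radians(-13.6)
go([.566-.05*np.cos(f),.253-.05*np.sin(f),.4922],76.4,.01)"
```

```text
t 17.32 p [0.4015 0.2919 0.4922] rpy [-1.800e+02 -1.000e-02  7.639e+01] F [-0.14 -0.17 -4.04] M [-0.055  0.261  0.039] gap 0.0216 grip 60.0 q [-54.   5.  12. 107.  -1.  67. -55.]
rows 12 each tx,ty,tz [ 0.0011  0.099  -0.    ] total [ 0.013  1.188 -0.   ]
yaw rows 1 -0.0004
```

View pics/ec.png

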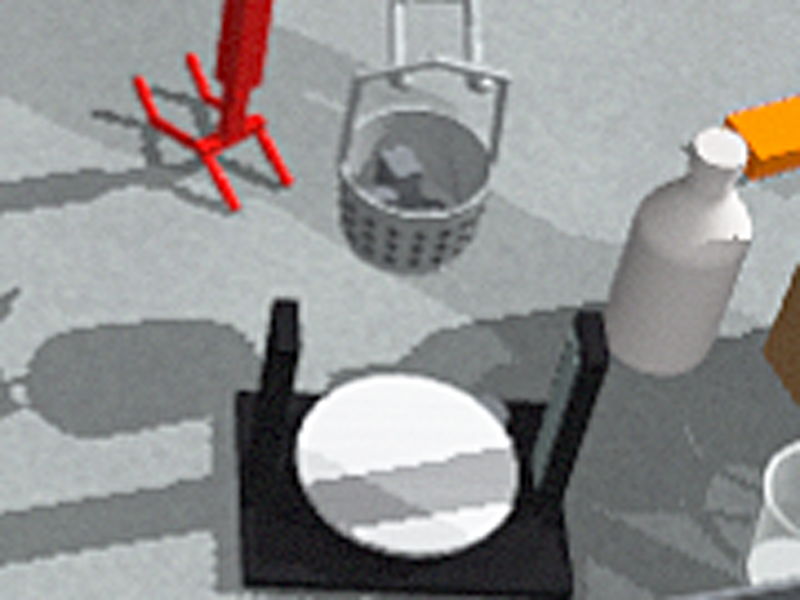

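The basket hangs level in front of the station, its rim centre at about (418,162) in the crop. The platform centre is at about (408,464), between the lamp bars. I check both with rays.

```bash
python3 - <<'E'
from h import *
im=cv2.imread('pics/e_scene.png'); P,_=pts('scene',np.load('pics/e_scene.npy'))
m=((im.min(2)>95)).astype(np.uint8); m[:, :410]=0; m[:,470:]=0; m[:243]=0; m[295:]=0
x,y,z=np.moveaxis(P,2,0); m[(z<.025)|(z>.06)]=0
c=max(cv2.findContours(m,0,1)[0],key=cv2.contourArea); c=cv2.convexHull(c); e=cv2.fitEllipse(c); print(e)
for zz in(.034,.036,.038): print(zz,ray('scene',*e[0],zz).round(4))
q=np.array([ray('scene',*p[0],.036)[:2] for p in c.astype(float)]); print(cv2.fitEllipse(q.astype(np.float32)))
it=cv2.imread('pics/a_top.png'); Q,_=pts('top',np.load('pics/a_top.npy')); zt=Q[...,2]
m=((it.min(2)>95)&(zt>.025)&(zt<.055)).astype(np.uint8); m[:190]=0;m[238:]=0;m[:,:205]=0;m[:,262:]=0
c=cv2.convexHull(max(cv2.findContours(m,0,1)[0],key=cv2.contourArea)); q=np.array([ray('top',*p[0],.036)[:2] for p in c.astype(float)]); print('top',cv2.fitEllipse(q.astype(np.float32)))
# basket rim
k=(abs(x-.45)<.08)&(abs(y-.28)<.08)&(z>.139)&(z<.153); q=P[k][:,:2].astype(np.float32); print('rim',k.sum(),cv2.fitEllipse(q),cv2.minEnclosingCircle(q))
k=(abs(x-.45)<.08)&(abs(y-.28)<.08); kk=k&(z>.06); print('basket zmin',np.sort(z[kk])[:10])
print('expected basket',r.sense()['position'][:2]+.05*np.array([np.cos(-.237),np.sin(-.237)]))
E
```

```text
((440.85943603515625, 269.6229553222656), (39.36214065551758, 50.1453971862793), 105.02029418945312)
0.034 [0.5663 0.2531 0.034 ]
0.036 [0.5677 0.2524 0.036 ]
0.038 [0.5691 0.2516 0.038 ]
((0.5660105347633362, 0.25268933176994324), (0.11897365748882294, 0.12138435244560242), 73.15996551513672)
top ((0.5646395683288574, 0.2553611099720001), (0.11757297068834305, 0.122888945043087), 39.49266815185547)
rim 258 ((0.44843676686286926, 0.2790587246417999), (0.07963881641626358, 0.08078131824731827), 58.60383224487305) ((0.4486792981624603, 0.2799334228038788), 0.04438566043972969)
basket zmin [0.08971894 0.09120533 0.0913583  0.09144    0.09150597 0.09176917
 0.09177035 0.09208186 0.09214852 0.09233835]
expected basket [0.45024546 0.27975964]
```

Request:
servo_tool(
  increments=[
    {"grip": 1,"tx": 0.005,"ty": 0.02,"tz": 0,"yaw": 0},
    {"grip": 1,"tx": 0.005,"ty": 0.04,"tz": 0,"yaw": 0},
    {"grip": 1,"tx": 0.005,"ty": 0.06,"tz": 0,"yaw": 0},
    {"grip": 1,"tx": 0.005,"ty": 0.08,"tz": 0,"yaw": 0},
    {"grip": 1,"tx": 0.003,"ty": 0.09,"tz": 0,"yaw": 0},
    {"grip": 1,"tx": 0,"ty": 0.09,"tz": 0,"yaw": 0},
    {"grip": 1,"tx": 0,"ty": 0.09,"tz": 0,"yaw": 0},
    {"grip": 1,"tx": 0,"ty": 0.09,"tz": 0,"yaw": 0},
    {"grip": 1,"tx": 0,"ty": 0.09,"tz": 0,"yaw": 0},
    {"grip": 1,"tx": 0,"ty": 0.09,"tz": 0,"yaw": 0},
    {"grip": 1,"tx": 0,"ty": 0.09,"tz": 0,"yaw": 0},
    {"grip": 1,"tx": 0,"ty": 0.09,"tz": 0,"yaw": 0},
    {"grip": 1,"tx": 0,"ty": 0.09,"tz": 0,"yaw": 0},
    {"grip": 1,"tx": 0,"ty": 0.07,"tz": 0,"yaw": 0},
    {"grip": 1,"tx": 0,"ty": 0.05,"tz": 0,"yaw": 0},
    {"grip": 1,"tx": 0,"ty": 0.035,"tz": 0,"yaw": 0},
    {"grip": 1,"tx": 0,"ty": 0.02,"tz": 0,"yaw": 0},
    {"grip": 1,"tx": 0,"ty": 0.015,"tz": 0,"yaw": 0},
    {"grip": 1,"tx": 0,"ty": 0,"tz": 0,"yaw": 0},
    {"grip": 1,"tx": 0,"ty": 0,"tz": 0,"yaw": 0},
  ],
)

```text
time: 19.08
position: [0.5184, 0.266, 0.4921]
tool_rot: [-180.0, -0.0, 76.4]
ft_force: [0.0, 1.2, -4.6]
finger_gap: 0.0217
grip_force: 60.0
```

```bash
python3 - <<'E'
from h import *
st(); snap('f')
P,_=pts('scene',np.load('pics/f_scene.npy')); x,y,z=np.moveaxis(P,2,0)
k=(abs(x-.567)<.058)&(abs(y-.253)<.058)&(z>.139)&(z<.153); q=P[k][:,:2].astype(np.float32); print('rim',k.sum(),cv2.fitEllipse(q))
E
```

```text
t 19.08 p [0.5184 0.266  0.4921] rpy [-179.98   -0.     76.41] F [ 0.04  1.19 -4.65] M [-0.005  0.238  0.011] gap 0.0217 grip 60.0 q [-47.  15.  17.  97.  -4.  69. -43.]
rim 263 ((0.5639207363128662, 0.2534194886684418), (0.07975566387176514, 0.08005546033382416), 57.37144088745117)
```

Request:
servo_tool(
  increments=[
    {"grip": 1,"tx": 0,"ty": 0,"tz": 0.02,"yaw": 0},
    {"grip": 1,"tx": 0,"ty": 0,"tz": 0.03,"yaw": 0},
    {"grip": 1,"tx": 0,"ty": 0,"tz": 0.04,"yaw": 0},
    {"grip": 1,"tx": 0,"ty": 0,"tz": 0.04,"yaw": 0},
    {"grip": 1,"tx": 0,"ty": 0,"tz": 0.04,"yaw": 0},
    {"grip": 1,"tx": 0,"ty": 0,"tz": 0.04,"yaw": 0},
    {"grip": 1,"tx": 0,"ty": 0,"tz": 0.04,"yaw": 0},
    {"grip": 1,"tx": 0,"ty": 0,"tz": 0.04,"yaw": 0},
    {"grip": 1,"tx": 0,"ty": 0,"tz": 0.04,"yaw": 0},
    {"grip": 1,"tx": 0,"ty": 0,"tz": 0.04,"yaw": 0},
    {"grip": 1,"tx": 0,"ty": 0,"tz": 0.03,"yaw": 0},
    {"grip": 1,"tx": 0,"ty": 0,"tz": 0.02,"yaw": 0},
    {"grip": 1,"tx": 0,"ty": 0,"tz": 0.01,"yaw": 0},
    {"grip": 1,"tx": 0,"ty": 0,"tz": 0,"yaw": 0},
  ],
)

```text
time: 20.35
position: [0.5187, 0.2657, 0.449]
tool_rot: [-180.0, 0.0, 76.4]
ft_force: [0.4, 0.0, -5.3]
finger_gap: 0.0215
grip_force: 60.0
```

Request:
servo_tool(
  increments=[
    {"grip": 1,"tx": 0,"ty": 0,"tz": 0.012,"yaw": 0},
    {"grip": 1,"tx": 0,"ty": 0,"tz": 0.012,"yaw": 0},
    {"grip": 1,"tx": 0,"ty": 0,"tz": 0.012,"yaw": 0},
    {"grip": 1,"tx": 0,"ty": 0,"tz": 0.012,"yaw": 0},
    {"grip": 1,"tx": 0,"ty": 0,"tz": 0.012,"yaw": 0},
    {"grip": 1,"tx": 0,"ty": 0,"tz": 0.012,"yaw": 0},
    {"grip": 1,"tx": 0,"ty": 0,"tz": 0.01,"yaw": 0},
    {"grip": 1,"tx": 0,"ty": 0,"tz": 0.01,"yaw": 0},
    {"grip": 1,"tx": 0,"ty": 0,"tz": 0,"yaw": 0},
  ],
)

```text
time: 21.1
position: [0.5187, 0.2657, 0.4397]
tool_rot: [-180.0, 0.0, 76.4]
ft_force: [-0.8, 0.9, -4.4]
finger_gap: 0.0217
grip_force: 60.0
```

```bash
python3 -c "
from h import *
st()"
```

```text
t 21.1 p [0.5187 0.2657 0.4397] rpy [-1.7999e+02  2.0000e-02  7.6390e+01] F [-0.77  0.86 -4.44] M [-0.047  0.255 -0.049] gap 0.0217 grip 60.0 q [-46.  17.  16. 101.  -5.  63. -42.]
```

Request:
servo_tool(
  increments=[
    {"grip": 1,"tx": 0,"ty": 0,"tz": 0.007,"yaw": 0},
    {"grip": 1,"tx": 0,"ty": 0,"tz": 0.007,"yaw": 0},
    {"grip": 1,"tx": 0,"ty": 0,"tz": 0.007,"yaw": 0},
    {"grip": 1,"tx": 0,"ty": 0,"tz": 0.007,"yaw": 0},
    {"grip": 1,"tx": 0,"ty": 0,"tz": 0.007,"yaw": 0},
    {"grip": 1,"tx": 0,"ty": 0,"tz": 0,"yaw": 0},
  ],
)

```text
time: 21.6
position: [0.5187, 0.2658, 0.4364]
tool_rot: [180.0, -0.0, 76.4]
ft_force: [-0.4, -0.4, -5.0]
finger_gap: 0.0215
grip_force: 60.0
```

Request:
servo_tool(
  increments=[
    {"grip": 1,"tx": 0,"ty": 0,"tz": 0.007,"yaw": 0},
    {"grip": 1,"tx": 0,"ty": 0,"tz": 0.007,"yaw": 0},
    {"grip": 1,"tx": 0,"ty": 0,"tz": 0.007,"yaw": 0},
    {"grip": 1,"tx": 0,"ty": 0,"tz": 0.007,"yaw": 0},
    {"grip": 1,"tx": 0,"ty": 0,"tz": 0,"yaw": 0},
    {"grip": 1,"tx": 0,"ty": 0,"tz": 0,"yaw": 0},
  ],
)

```text
time: 22.1
position: [0.5188, 0.2657, 0.4338]
tool_rot: [180.0, -0.0, 76.4]
ft_force: [0.1, 0.5, -2.8]
finger_gap: 0.0221
grip_force: 60.0
```

```bash
python3 -c "
from h import *
st()"
```

```text
t 22.1 p [0.5188 0.2657 0.4338] rpy [ 1.7998e+02 -1.0000e-02  7.6370e+01] F [ 0.14  0.46 -2.84] M [-0.035  0.107 -0.014] gap 0.0221 grip 60.0 q [-46.  17.  16. 101.  -5.  62. -42.]
```

Contact has begun because load is coming off. I continue a little to free the bail.

Request:
servo_tool(
  increments=[
    {"grip": 1,"tx": 0,"ty": 0,"tz": 0.007,"yaw": 0},
    {"grip": 1,"tx": 0,"ty": 0,"tz": 0.007,"yaw": 0},
    {"grip": 1,"tx": 0,"ty": 0,"tz": 0.007,"yaw": 0},
    {"grip": 1,"tx": 0,"ty": 0,"tz": 0.01,"yaw": 0},
    {"grip": 1,"tx": 0,"ty": 0,"tz": 0.01,"yaw": 0},
    {"grip": 1,"tx": 0,"ty": 0,"tz": 0,"yaw": 0},
  ],
)

```text
time: 22.6
position: [0.5186, 0.2658, 0.4292]
tool_rot: [-180.0, 0.0, 76.4]
ft_force: [0.4, 0.9, -0.8]
finger_gap: 0.0219
grip_force: 60.0
```

```bash
python3 -c "
from h import *
st(); snap('g')
s=cv2.imread('pics/g_scene.png')
cv2.imwrite('pics/gc.png',cv2.resize(s[165:300,350:530],(800,600),interpolation=cv2.INTER_CUBIC))
P,_=pts('scene',np.load('pics/g_scene.npy')); x,y,z=np.moveaxis(P,2,0)
k=(abs(x-.567)<.055)&(abs(y-.253)<.055)&(z>.083)&(z<.097); q=P[k][:,:2].astype(np.float32); print('rim',k.sum(),cv2.fitEllipse(q))"
```

```text
t 22.6 p [0.5186 0.2658 0.4292] rpy [-1.7999e+02  2.0000e-02  7.6390e+01] F [ 0.41  0.86 -0.77] M [-0.121  0.034  0.027] gap 0.0219 grip 60.0 q [-46.  18.  16. 101.  -5.  62. -42.]
rim 228 ((0.5665398836135864, 0.25400397181510925), (0.07954008877277374, 0.08096078783273697), 164.8585205078125)
```

View pics/gc.png

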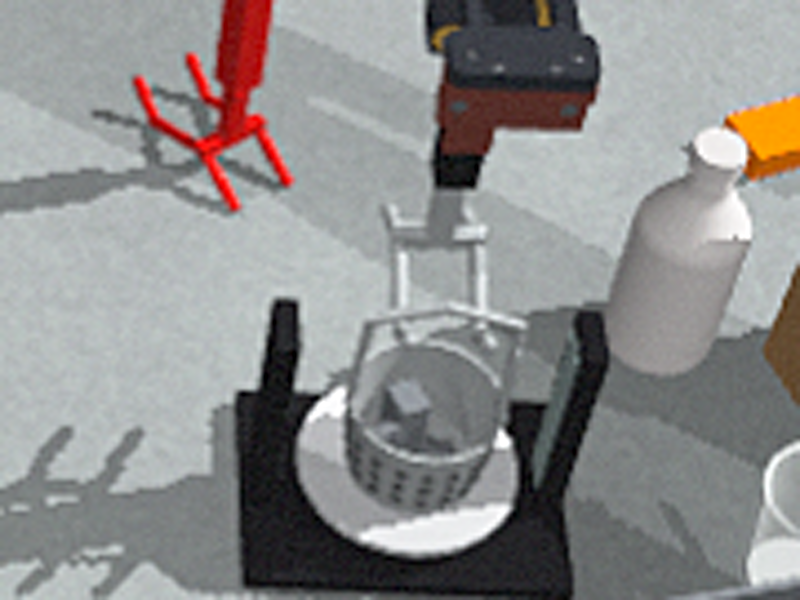

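The basket stands upright and centred on the platform, with rim and bail between the lamp bars. The fork is unloaded. I lower the prongs so their tips clear the bail, then draw the fork out.

Request:
servo_tool(
  increments=[
    {"grip": 1,"tx": 0,"ty": 0,"tz": 0.03,"yaw": 0},
    {"grip": 1,"tx": 0,"ty": 0,"tz": 0.03,"yaw": 0},
    {"grip": 1,"tx": 0,"ty": 0,"tz": 0.03,"yaw": 0},
    {"grip": 1,"tx": 0,"ty": 0,"tz": 0.03,"yaw": 0},
    {"grip": 1,"tx": 0,"ty": 0,"tz": 0.03,"yaw": 0},
    {"grip": 1,"tx": 0,"ty": 0,"tz": 0.03,"yaw": 0},
    {"grip": 1,"tx": 0,"ty": 0,"tz": 0.03,"yaw": 0},
    {"grip": 1,"tx": 0,"ty": 0,"tz": 0,"yaw": 0},
  ],
)

```text
time: 23.37
position: [0.5185, 0.2657, 0.4078]
tool_rot: [-180.0, 0.0, 76.4]
ft_force: [-0.1, 0.5, -1.5]
finger_gap: 0.0217
grip_force: 60.0
```

```bash
python3 -c "
from h import *
st()"
```

```text
t 23.37 p [0.5185 0.2657 0.4078] rpy [-1.7996e+02  5.0000e-02  7.6390e+01] F [-0.06  0.52 -1.52] M [-0.138  0.128 -0.013] gap 0.0217 grip 60.0 q [-46.  19.  16. 103.  -6.  59. -41.]
```

Request:
servo_tool(
  increments=[
    {"grip": 1,"tx": 0,"ty": -0.03,"tz": 0,"yaw": 0},
    {"grip": 1,"tx": 0,"ty": -0.05,"tz": 0,"yaw": 0},
    {"grip": 1,"tx": 0,"ty": -0.05,"tz": 0,"yaw": 0},
    {"grip": 1,"tx": 0,"ty": -0.05,"tz": 0,"yaw": 0},
  ],
)

```text
time: 23.7
position: [0.5006, 0.2703, 0.4087]
tool_rot: [180.0, -0.0, 76.4]
ft_force: [0.5, -0.8, -1.4]
finger_gap: 0.0218
grip_force: 60.0
```

Request:
servo_tool(
  increments=[
    {"grip": 1,"tx": 0,"ty": -0.05,"tz": 0,"yaw": 0},
    {"grip": 1,"tx": 0,"ty": -0.05,"tz": 0,"yaw": 0},
    {"grip": 1,"tx": 0,"ty": -0.08,"tz": 0,"yaw": 0},
    {"grip": 1,"tx": 0,"ty": -0.1,"tz": 0,"yaw": 0},
    {"grip": 1,"tx": 0,"ty": -0.1,"tz": 0,"yaw": 0},
    {"grip": 1,"tx": 0,"ty": -0.1,"tz": 0,"yaw": 0},
    {"grip": 1,"tx": 0,"ty": -0.1,"tz": 0,"yaw": 0},
    {"grip": 1,"tx": 0,"ty": -0.1,"tz": 0,"yaw": 0},
    {"grip": 1,"tx": 0,"ty": -0.1,"tz": 0,"yaw": 0},
    {"grip": 1,"tx": 0,"ty": -0.05,"tz": 0,"yaw": 0},
  ],
)

```text
time: 24.53
position: [0.419, 0.2901, 0.4086]
tool_rot: [-180.0, -0.0, 76.5]
ft_force: [-0.7, -0.3, -2.0]
finger_gap: 0.0218
grip_force: 60.0
```

```bash
python3 -c "
from h import *
st(); go([.4465,-.0217,.40],71)
snap('h')
P,_=pts('scene',np.load('pics/h_scene.npy')); x,y,z=np.moveaxis(P,2,0)
k=(abs(x-.567)<.055)&(abs(y-.253)<.055)&(z>.083)&(z<.097); q=P[k][:,:2].astype(np.float32); print('rim',k.sum(),cv2.fitEllipse(q))"
```

```text
t 24.53 p [0.419  0.2901 0.4086] rpy [-179.97   -0.     76.46] F [-0.74 -0.3  -1.96] M [-0.052  0.12   0.001] gap 0.0218 grip 60.0 q [-53.  11.  13. 112.  -3.  57. -52.]
rows 11 each tx,ty,tz [-0.2697  0.0907  0.0078] total [-2.966  0.998  0.086]
yaw rows 1 0.0606
rim 235 ((0.5665284991264343, 0.25415077805519104), (0.07957782596349716, 0.08020608127117157), 48.536956787109375)
```

Request:
servo_tool(
  increments=[
    {"grip": 1,"tx": -0.1,"ty": 0.034,"tz": 0,"yaw": 0},
    {"grip": 1,"tx": -0.2,"ty": 0.067,"tz": 0,"yaw": 0},
    {"grip": 1,"tx": -0.27,"ty": 0.091,"tz": 0,"yaw": 0},
    {"grip": 1,"tx": -0.27,"ty": 0.091,"tz": 0,"yaw": 0},
    {"grip": 1,"tx": -0.27,"ty": 0.091,"tz": 0,"yaw": 0},
    {"grip": 1,"tx": -0.27,"ty": 0.091,"tz": 0,"yaw": 0},
    {"grip": 1,"tx": -0.27,"ty": 0.091,"tz": 0,"yaw": 0},
    {"grip": 1,"tx": -0.27,"ty": 0.091,"tz": 0,"yaw": 0},
    {"grip": 1,"tx": -0.27,"ty": 0.091,"tz": 0,"yaw": 0},
    {"grip": 1,"tx": -0.27,"ty": 0.091,"tz": 0,"yaw": 0},
    {"grip": 1,"tx": -0.27,"ty": 0.091,"tz": 0,"yaw": 0},
    {"grip": 1,"tx": -0.2,"ty": 0.067,"tz": 0,"yaw": 0},
    {"grip": 1,"tx": 0,"ty": 0,"tz": 0,"yaw": 0.06},
    {"grip": 1,"tx": 0,"ty": 0,"tz": 0.2,"yaw": 0},
    {"grip": 1,"tx": 0,"ty": 0,"tz": 0.25,"yaw": 0},
    {"grip": 1,"tx": 0,"ty": 0,"tz": 0.25,"yaw": 0},
    {"grip": 1,"tx": 0,"ty": 0,"tz": 0.25,"yaw": 0},
    {"grip": 1,"tx": 0,"ty": 0,"tz": 0.15,"yaw": 0},
    {"grip": 1,"tx": 0,"ty": 0,"tz": 0,"yaw": 0},
    {"grip": 1,"tx": 0,"ty": 0,"tz": 0,"yaw": 0},
  ],
)

```text
time: 26.3
position: [0.4474, -0.0195, 0.2984]
tool_rot: [-179.9, 0.1, 70.9]
ft_force: [0.9, -0.2, -1.9]
finger_gap: 0.0216
grip_force: 60.0
```

```bash
python3 -c "
from h import *
st()"
```

```text
t 26.3 p [ 0.4474 -0.0195  0.2984] rpy [-1.7994e+02  8.0000e-02  7.0900e+01] F [ 0.88 -0.17 -1.85] M [-0.073  0.046  0.012] gap 0.0216 grip 60.0 q [-28.  16.  26. 126. -11.  40. -14.]
```

Request:
servo_tool(
  increments=[
    {"grip": 1,"tx": 0,"ty": 0,"tz": 0.03,"yaw": 0},
    {"grip": 1,"tx": 0,"ty": 0,"tz": 0.03,"yaw": 0},
    {"grip": 1,"tx": 0,"ty": 0,"tz": 0.02,"yaw": 0},
    {"grip": 1,"tx": 0,"ty": 0,"tz": 0.012,"yaw": 0},
    {"grip": 1,"tx": 0,"ty": 0,"tz": 0.01,"yaw": 0},
    {"grip": 1,"tx": 0,"ty": 0,"tz": 0.01,"yaw": 0},
    {"grip": 1,"tx": 0,"ty": 0,"tz": 0,"yaw": 0},
    {"grip": 1,"tx": 0,"ty": 0,"tz": 0,"yaw": 0},
  ],
)

```text
time: 26.97
position: [0.4475, -0.0184, 0.2874]
tool_rot: [-180.0, 0.0, 71.0]
ft_force: [0.7, -0.1, -1.7]
finger_gap: 0.022
grip_force: 60.0
```

```bash
python3 -c "
from h import *
st()"
```

```text
t 26.97 p [ 0.4475 -0.0184  0.2874] rpy [-180.      0.     70.99] F [ 0.67 -0.05 -1.71] M [-0.093  0.053  0.004] gap 0.022 grip 60.0 q [-28.  17.  26. 127. -12.  39. -13.]
```

Request:
servo_tool(
  increments=[
    {"grip": 1,"tx": 0,"ty": 0,"tz": 0.007,"yaw": 0},
    {"grip": 1,"tx": 0,"ty": 0,"tz": 0.007,"yaw": 0},
    {"grip": 1,"tx": 0,"ty": 0,"tz": 0,"yaw": 0},
    {"grip": 1,"tx": 0,"ty": 0,"tz": 0,"yaw": 0},
  ],
)

```text
time: 27.3
position: [0.4476, -0.0185, 0.2864]
tool_rot: [180.0, -0.0, 71.0]
ft_force: [-1.3, -0.2, 6.3]
finger_gap: 0.0216
grip_force: 60.0
```

```bash
python3 -c "
from h import *
st()"
```

```text
t 27.3 p [ 0.4476 -0.0185  0.2864] rpy [ 1.800e+02 -3.000e-02  7.098e+01] F [-1.32 -0.22  6.3 ] M [-0.063  0.653  0.003] gap 0.0216 grip 60.0 q [-28.  17.  26. 127. -12.  39. -13.]
```

Request:
servo_tool(
  increments=[
    {"grip": 1,"tx": 0,"ty": 0,"tz": -0.004,"yaw": 0},
    {"grip": 0.6,"tx": 0,"ty": 0,"tz": 0,"yaw": 0},
    {"grip": 0.4,"tx": 0,"ty": 0,"tz": 0,"yaw": 0},
    {"grip": 0.2,"tx": 0,"ty": 0,"tz": 0,"yaw": 0},
    {"grip": 0,"tx": 0,"ty": 0,"tz": 0,"yaw": 0},
    {"grip": 0,"tx": 0,"ty": 0,"tz": 0,"yaw": 0},
    {"grip": 0,"tx": 0,"ty": 0,"tz": 0,"yaw": 0},
    {"grip": 0,"tx": 0,"ty": 0,"tz": 0,"yaw": 0},
    {"grip": 0,"tx": 0,"ty": 0,"tz": -0.1,"yaw": 0},
    {"grip": 0,"tx": 0,"ty": 0,"tz": -0.2,"yaw": 0},
    {"grip": 0,"tx": 0,"ty": 0,"tz": -0.3,"yaw": 0},
    {"grip": 0,"tx": 0,"ty": 0,"tz": -0.3,"yaw": 0},
    {"grip": 0,"tx": 0,"ty": 0,"tz": -0.3,"yaw": 0},
    {"grip": 0,"tx": 0,"ty": 0,"tz": -0.2,"yaw": 0},
    {"grip": 0,"tx": 0,"ty": 0,"tz": -0.05,"yaw": 0},
    {"grip": 0,"tx": 0,"ty": 0,"tz": 0,"yaw": 0},
    {"grip": 0,"tx": 0,"ty": 0,"tz": 0,"yaw": 0},
  ],
)

```text
time: 28.72
position: [0.4471, -0.0185, 0.431]
tool_rot: [-180.0, -0.0, 71.0]
ft_force: [-0.3, -0.1, -0.8]
finger_gap: 0.0878
grip_force: 0.0
```

```bash
python3 -c "
from h import *
st(); snap('i')"
```

```text
t 28.72 p [ 0.4471 -0.0185  0.431 ] rpy [-179.98   -0.     71.  ] F [-0.26 -0.07 -0.83] M [-0.146  0.111  0.015] gap 0.0878 grip 0.0 q [-33.   3.  29. 118.  -2.  59. -22.]
```

View pics/i_scene.png

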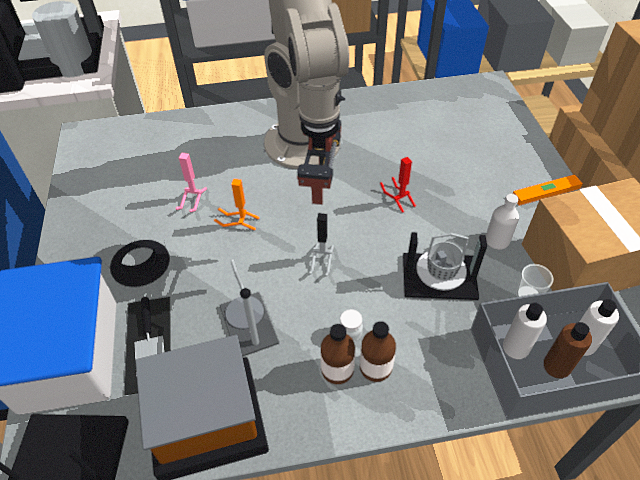

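The fork stands upright at about (321,240) with the gripper clear above it. The basket stands centred on the platform at (445,262), and everything else is in its place.

```bash
python3 -c "
from h import *
print(r.job_done())"
```

```text
the job is handed in; nothing more can be done
None
```

The basket stands upright in the middle of the curing platform and the fork is back on its four feet on the open table; I handed the job in at about 29 s, and no result came back with the hand-in.

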